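# Four clicks up on the bench stirrer, then start

### The job

Set the bench stirrer and start it: with a closed fingertip push the lug of the click-stop speed dial clockwise (seen from above) exactly four clicks on from where it stands now, then press the start key fully down and let it come back up. Push gently, grasp and lift nothing, and leave the beaker, the bottle and the weight where they stand.

Things in the scene. Friction and masses are not known exactly. Their poses are not given: they have to be found in the camera images.
- stirrer: White bench stirrer, fixed; top deck 70 mm above the bench. Origin on the bench below the dial axis; in its frame the box spans x -70 to 255, y -73 to 163 mm. Steel plate (radius 68, top 82 mm above the bench) centred at x 175, y 45. Dial at x 0, y 0, start key at x 0, y 118 mm. At dial 0 the lug points to 250 degrees (counter-clockwise from x); clockwise it passes -x.
- dial_axis (a point): Point on the dial's vertical axis at the height of the dial's top face, 86 mm above the bench. The dial is a black disc of radius 42 mm on the deck. Ten white strokes around it on the grey panel, 20 degrees apart, mark the click positions.
- dial_lug (a point): The dial's one raised finger lug: a pale metal upright fin on the black disc, 24 mm long radially (16 to 40 mm from the axis), 8 mm thick, 17 mm high above the disc's top face. This point is on its top edge, 30 mm from the axis, 103 mm above the bench; it turns with the dial.
- dial (a joint): Dial angle, rad, growing clockwise seen from above. Ten click positions 0.349 (20 degrees) apart from 0 to 3.142, an end stop at each end; it starts in one of the lowest four. A sprung ball holds it in each; some 4 N on the lug lifts it out, the resistance fades half-way (10 degrees) and the dial then snaps by itself into the next position, ahead of the finger.
- start_key_top (a point): Middle of the top face of the start key: a grey round push key of radius 13 mm in a black round housing on the deck, beside the dial.
- start_key (a joint): Travel of the start key, m: 0 up, 0.005 fully down. It goes straight down against a spring, 4 N when fully down, and springs back.
- beaker: Empty glass beaker, radius 38 mm, 65 mm high, standing loose on the steel plate. Origin at the centre of its underside. Leave it alone.
- bottle: Amber glass bottle, radius 27 mm, 120 mm high, standing loose on the bench on the start key's side of the stirrer. Origin at the centre of its underside. Leave it alone.
- weight: Steel calibration weight with a knob, radius 18 mm, 52 mm high, standing loose on the bench on the dial's side of the stirrer. Origin at the centre of its underside. Leave it alone.

How it is judged:
On the way, in this order (a step that is already met when the one before it is completed fails the run):
1. the dial rests four clicks on from its start (distance of dial_lug from where it was at the start of the episode between 0.0355 and 0.0415 m), for 0.2 s.
2. the start key is pressed down (value of joint start_key above 0.0035 m), for 0.04 s.
At the end, for the whole second after the job is handed in: The dial rests in the click position four clicks (80 degrees, about +-7) clockwise from where it started, the start key has been pressed (over 3.5 mm of its 5 mm) after that and is up again, and beaker, bottle and weight are within 15 mm of their starts (all of step 1 and value of joint dial above 1.25 rad and velocity of joint dial between -0.05 and 0.05 rad/s and value of joint start_key below 0.001 m and distance of each of beaker, bottle, weight from where it was at the start of the episode below 0.015 m); the robot touches nothing.
It fails at once if the start key was pressed before the dial was four clicks on, or with the dial elsewhere (value of joint start_key above 0.0035 m and (distance of dial_lug from where it was at the start of the episode below 0.0355 m or distance of dial_lug from where it was at the start of the episode above 0.0415 m)).
It fails at once if the stirrer was pushed hard (over 35 N) (contact force between the fingers and stirrer above 35 N).
It fails at once if beaker, bottle or weight was pushed, lifted or tipped (distance of any of beaker, bottle, weight from where it was at the start of the episode above 0.02 m or angle between any of beaker, bottle, weight's own z axis and vertical above 0.3 rad).
It also fails if it takes over 48 s, if anything falls off the work surface, if the arm or the gripper's body presses on something with over 40 N, if the wrist force passes 120 N, or if a joint passes its speed limit or range.

### The arm

A 6-joint arm with a two-finger parallel gripper is mounted at the origin on the work surface. World frame = base frame: x ahead of the robot, y to its left, z up, the work surface at z = 0. Lengths are in m, angles in rad, forces in N, time in s.
With the tool pointing down it reaches from about 0.325 to 0.775 m from the base axis. Payload 5.5 kg.
Tool frame: the origin (TCP) lies on the centre line of the jaws, within the pads' length; the fingertips stand 8 mm ahead of it and the grasp point (between the pads) lies 11 mm behind it; z points along the fingers, x is the direction in which the jaws open and shut, and the axes are right-handed (so a half turn about z gives the same grasp; the last joint's range is limited). The gripper opens to 88 mm and grips with 3 to 60 N. Pads are 20 mm wide; open, the fingers measure 115 mm over their backs; the gripper's body (75 mm by 178 mm) begins 61 mm behind the grasp point.
Start: joints at [-1.19, 0.091, 1.231, -0, 1.82, -0.057], TCP at [0.254, -0.543, 0.231] pointing down, gripper open.
Joint ranges: [-2.87, 2.87], [-0.86, 2.18], [0.17, 2.46], [-1.51, 4.65], [0.06, 2.69], [-2.65, 2.65]. Speed limits (rad/s): [2.57, 2.57, 3.01, 3.14, 3.14, 3.14].

### API

Orientations are given as a rotation vector (axis times angle).
In Python, from bench import sensors, viewer, workorder gives the robot as it stands. The module is installed in compiled form; this text tells all that it offers.
- The arm moves only by the tool send_rows, never from a script. Its argument "deltas" is a list of rows, each an object of numbers: "dx", "dy", "dz": the shift along the tool's x, y, z in mm; "spin": the turn about the tool's z in degrees. A call has exactly 8 rows; each row shifts and turns the commanded pose from where the row before left it, along the tool's axes as they then stand; what a row does not reach is not made up. A row lasts 1/12 s, in which the tool goes at most 41.7 mm and 7.16 degrees, less where a joint would pass 70% of its speed; a pose out of reach is approached as far as the arm can. A call with a gripper value outside its range is refused whole. "claw" is the opening in per cent of the stroke, from 0 (shut) to 100 (fully open), set as the call begins (left out, the last holds). The fingers move at their own pace and stop on an object; "squeeze" is the grip in N (left out, the last holds). Time passes only in rows, so rows that do not move let the fingers close, or fill a call up. It gives the time, the measured TCP pose, the force and the opening at its end, in the units of the state.
- sensors.observe(): the state, without advancing time (a new reading comes with each control period).
- viewer.snapshot(name): name is "scene" or "top" or "wrist"; returns a dict with "frame" (420x560x3 uint8, red, green, blue), "z_map" (420x560 float32, m along the optical axis (not along the pixel's ray), 0 where there is no reading), "fx", "fy", "cx", "cy" (pixels), "eye" and "orientation" of the camera in the world. Camera axes: x right, y up, looking along -z (the intrinsics and any distortion apply to the point x, -y, -z); pixel columns grow to the right and rows downward; lengths in m; the calibration is good to about 2 mm. A picture is of the moment at which its call begins.
- workorder.close_job(): hands the job in, once; it reports no verdict.
Trained networks look in the newest picture that a camera, given by its name, has taken for a name from the list of things; names that differ only in an ending like _2 or _b are one class to them, and where a whole thing is asked for, a point or a joint stands for the part that bears it (a point fixed in the world has none). Each returns a list of dicts, best first, with "p" (0 to 1); they miss things now and then, are a little off and sometimes report something else, mostly with a low value. They report only what shows in the picture. A call takes as long as a camera call.
- viewer.regions_of(thing, camera): "mask" (420x560 bool, what is visible of it) and "box" ([left, top, right, bottom] in pixels, round what is visible of it).
- viewer.mark_of(thing, camera): "position" ([column, row] in pixels: a listed point, or the origin of a listed thing).
The state is a dict: "clock": time; "joint_pos": joint angles; "dq": joint speeds; "tau": joint torques, N m; "position": TCP position; "orientation": TCP orientation; "ft_force": force on the tool from outside, world axes, zero at the start; "ft_torque": the same for the moment, N m; "grip_width": opening from 0.0 (shut) to 1.0 (fully open).
Only numpy, scipy, OpenCV 4.12 (cv2) and the standard library are available. Lean on these libraries where they do the work, as an engineer would, in place of code of your own. Each camera call takes 0.05 s, during which the arm holds its last target.

## Working session

There is one attempt and no reset: what is moved stays moved. The work goes in short steps, Python scripts to look and compute and a tool call to move; the robot and the scene stay as the last step left them, time stands still between calls to the robot, and variables do not carry over. Pictures are saved under pics/ and viewed, and the job is handed in when it is done.

Besides the shell and the picture viewer there is one more tool, called after "Emit:" as a command line: name --argument value ..., lists and objects as JSON in quotes. send_rows: Moves the arm, as the interface text tells. Its arguments: {"type":"object","properties":{"deltas":{"type":"array"},"claw":{"type":"number"},"squeeze":{"type":"number"}},"required":["deltas"]}

```bash
mkdir -p pics; cat > h.py <<'E'
import numpy as np, cv2
from bench import sensors, viewer, workorder
from scipy.spatial.transform import Rotation as R
def rot(o):
    o=np.array(o,float)
    if o.shape==(3,3): return o
    if o.shape==(3,): return R.from_rotvec(o).as_matrix()
    raise ValueError(o.shape)
def ray(s,px):
    d=np.array([(px[0]-s['cx'])/s['fx'],-(px[1]-s['cy'])/s['fy'],-1.])
    return np.array(s['eye']),rot(s['orientation'])@d
def atz(s,px,z):
    e,d=ray(s,px); return e+d*(z-e[2])/d[2]
def atd(s,px):
    e,d=ray(s,px); c,r=int(round(px[0])),int(round(px[1])); return e+d*s['z_map'][r,c]
def save(s,n): cv2.imwrite('pics/'+n,s['frame'][:,:,::-1])
E
python3 - <<'E'
from h import *
np.set_printoptions(precision=4,suppress=True)
st=sensors.observe(); print({k:np.round(v,3) for k,v in st.items()})
for c in ['scene','top']:
    s=viewer.snapshot(c); save(s,c+'0.png')
    print(c,s['eye'],s['orientation'],s['fx'],s['cx'],s['cy'],[k for k in s])
    for t,z in [('dial_axis',.086),('dial_lug',.103),('start_key_top',None),('beaker',.082),('bottle',0),('weight',0),('stirrer',0)]:
        for m in viewer.mark_of(t,c)[:2]:
            p=m['position']; 
            try: print(t,round(m['p'],2),np.round(p,1),'z:',atz(s,p,z) if z is not None else '', 'd:',atd(s,p))
            except Exception as e: print(t,p,e)
E
```

```text
{'clock': np.float64(0.0), 'joint_pos': array([-1.19 ,  0.092,  1.232,  0.   ,  1.82 , -0.057]), 'dq': array([0.001, 0.001, 0.001, 0.002, 0.002, 0.   ]), 'tau': array([ -0.002, -44.646, -40.644,   0.07 ,   0.029,  -0.   ]), 'position': array([ 0.254, -0.543,  0.23 ]), 'orientation': array([-2.65 ,  1.685,  0.002]), 'ft_force': array([ 0.098,  0.226, -0.224]), 'ft_torque': array([0.049, 0.03 , 0.019]), 'grip_width': np.float64(0.997)}
scene [ 1.0278 -0.3431  0.8583] [0.5942 0.2322 0.7477] 440.9756452014333 285.70364278849263 213.8664634500791 ['frame', 'z_map', 'fx', 'fy', 'cx', 'cy', 'eye', 'orientation']
dial_axis 0.67 [236.3 204.5] z: [0.5516 0.0013 0.086 ] d: [0.5517 0.0013 0.0861]
dial_lug 0.93 [224.4 200.5] z: [ 0.5359 -0.017   0.103 ] d: [ 0.5348 -0.0162  0.1013]
start_key_top 0.54 [278.7 179. ] z:  d: [0.5699 0.1147 0.0916]
beaker 0.95 [306.6 253.6] z: [0.744  0.0194 0.082 ] d: [ 0.7607 -0.0019  0.1277]
bottle 0.89 [311.4 173.8] z: [0.5627 0.2407 0.    ] d: [0.5822 0.2162 0.036 ]
weight 0.6 [182.5 296.4] z: [ 0.5978 -0.2023  0.    ] d: [ 0.6145 -0.2078  0.0334]
weight 0.44 [311.8 172.4] z: [0.5602 0.2449 0.    ] d: [0.5833 0.2159 0.0423]
top [0.4107 0.0484 1.1236] [ 0.1559 -0.1649 -1.6148] 497.2163355277164 271.20642048416033 217.07769201872267 ['frame', 'z_map', 'fx', 'fy', 'cx', 'cy', 'eye', 'orientation']
dial_axis 0.75 [287.2 248.3] z: [0.5553 0.0068 0.086 ] d: [0.5553 0.0068 0.0855]
dial_lug 0.83 [298. 261.] z: [ 0.5255 -0.0132  0.103 ] d: [ 0.5261 -0.0135  0.0971]
start_key_top 0.51 [233.8 246.1] z:  d: [0.5648 0.1185 0.0912]
start_key_top 0.28 [378.3 230.4] z:  d: [ 0.5896 -0.1961  0.0509]
beaker 0.82 [273.7 163.2] z: [0.7446 0.0256 0.082 ] d: [0.743  0.0257 0.0871]
bottle 0.62 [183.4 255.4] z: [0.5628 0.2398 0.    ] d: [0.4107 0.0484 1.1236]
stirrer 0.69 [288.6 254.5] z: [0.5529 0.001  0.    ] d: [0.542  0.0047 0.0862]
```

```bash
python3 - <<'E'
import cv2
a=cv2.imread('pics/top0.png'); cv2.imwrite('pics/topc.png',cv2.resize(a[180:330,170:400],None,fx=3.4,fy=3.4,interpolation=cv2.INTER_CUBIC))
E
```

```text
(no output)
```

View pics/scene0.png

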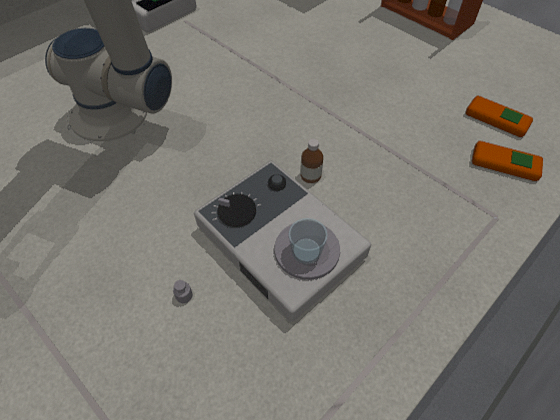

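View pics/topc.png

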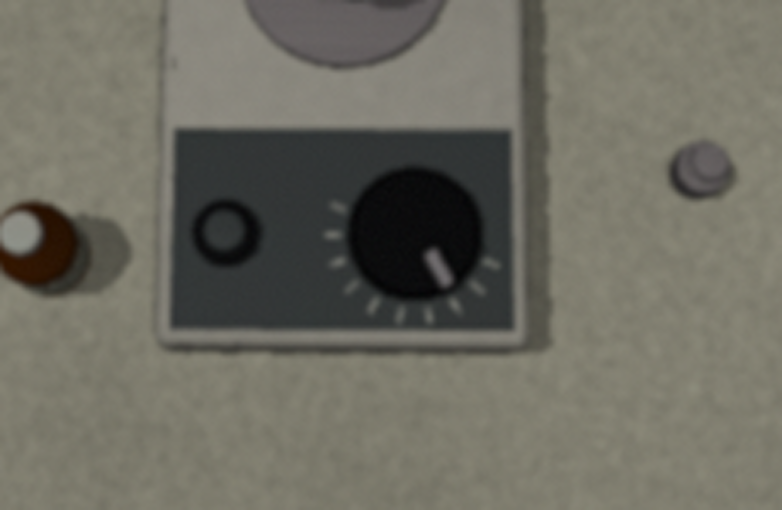

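The overhead crop shows the dial at about (292,248), the lug pointing down and right, level with the third stroke (position 2), the key at about (236,248), and the weight and bottle well clear. Next I'll get exact poses.

```bash
cat > m.py <<'E'
from h import *
np.set_printoptions(precision=4,suppress=True)
def cloud(s):
    z=s['z_map']; r,c=np.mgrid[0:420,0:560]
    d=np.stack([(c-s['cx'])/s['fx'],-(r-s['cy'])/s['fy'],-np.ones_like(z)],-1)*z[...,None]
    P=d@rot(s['orientation']).T+np.array(s['eye']); P[z==0]=np.nan; return P
def circ(img,s,z,c0,half=.075,ppm=4000):
    # rectify at height z
    n=int(2*half*ppm); g=(np.arange(n)+.5)/ppm-half
    X,Y=np.meshgrid(c0[0]+g,c0[1]+g,indexing='ij')
    W=np.stack([X,Y,np.full_like(X,z)],-1)-np.array(s['eye'])
    C=W@rot(s['orientation']); u=C[...,0]/-C[...,2]*s['fx']+s['cx']; v=-C[...,1]/-C[...,2]*s['fy']+s['cy']
    return cv2.remap(img,u.astype('f4'),v.astype('f4'),cv2.INTER_LINEAR),X,Y
E
python3 - <<'E'
from m import *
for c in ['scene','top']:
    s=viewer.snapshot(c); P=cloud(s); Z=P[...,2]
    near=(np.hypot(P[...,0]-.553,P[...,1]-.004)<.05)
    lug=near&(Z>.094); q=P[lug]; print(c,'lug n',lug.sum(),q.mean(0) if lug.sum() else '',np.nanmax(Z[near]))
    for nm,z,c0,r in [('dial',.086,(.553,.004),.042),('key',.09,(.563,.118),.02)]:
        im,X,Y=circ(s['frame'],s,z,c0,half=.07)
        g=cv2.cvtColor(im,cv2.COLOR_RGB2GRAY)
        m=(g<(28)).astype('u1'); 
        cs,_=cv2.findContours(m,cv2.RETR_EXTERNAL,cv2.CHAIN_APPROX_NONE)
        k=max(cs,key=cv2.contourArea); (a,b),rad=cv2.minEnclosingCircle(k); (ea,eb),ax,_=cv2.fitEllipse(cv2.convexHull(k))
        print(nm,'c',c0[0]-.07+eb/4000,c0[1]-.07+ea/4000,'ax/2',np.array(ax)/8000,rad/4000, np.percentile(g,[5,50]))
        cv2.imwrite(f'pics/{c}_{nm}.png',im[::-1,::-1,::-1])
    key=np.hypot(P[...,0]-.563,P[...,1]-.118)<.008
    print('key z',np.nanmedian(Z[key]))
    for t in ['bottle','weight','beaker']:
        rr=viewer.regions_of(t,c)
        if rr:
            q=P[rr[0]['mask']]; print(t,rr[0]['p'],np.nanmedian(q,0),np.nanmax(q,0),np.nanmin(q,0))
E
```

```text
scene lug n 55 [ 0.533  -0.0171  0.1003] 0.10603910010756623
dial c 0.6021135177612305 -0.009483711242675781 ax/2 [0.0031 0.0048] 0.004756599426269531 [31. 69.]
key c 0.5907585296630858 0.09755010604858397 ax/2 [0.0014 0.0042] 0.004035027980804443 [40.95 71.  ]
key z 0.09111771632295657
bottle 0.82 [0.5752 0.2211 0.0686] [0.5922 0.3014 0.1233] [ 0.4915  0.2064 -0.0013]
beaker 0.67 [0.7338 0.0307 0.1192] [0.7757 0.0607 0.1496] [ 0.6867 -0.0142  0.0794]
top lug n 49 [ 0.5299 -0.0154  0.1015] 0.10551595488544385
dial c 0.5546773757934571 -0.002790821075439459 ax/2 [0.0414 0.0417] 0.04194943237304687 [10. 52.]
key c 0.5603812561035155 0.11351244354248045 ax/2 [0.0199 0.0207] 0.020817729949951173 [36. 54.]
key z 0.09138780422582471
bottle 0.95 [0.5556 0.2278 0.0838] [0.601  0.259  0.1243] [ 0.5346  0.2079 -0.0014]
weight 0.8 [ 0.5927 -0.1935  0.0328] [ 0.6201 -0.1802  0.0543] [ 0.5786 -0.2222 -0.0035]
beaker 0.7 [0.7472 0.024  0.1048] [0.8063 0.064  0.1513] [ 0.6994 -0.0178  0.0663]
```

```bash
python3 - <<'E'
from m import *
for c in ['scene','top']:
    s=viewer.snapshot(c)
    for nm,z,c0 in [('dial',.086,(.555,-.003)),('key',.085,(.561,.114))]:
        im,X,Y=circ(s['frame'],s,z,c0,half=.07)
        g=cv2.cvtColor(im,cv2.COLOR_RGB2GRAY)
        t=35 if c=='top' else 48
        m=(g<t).astype('u1'); m=cv2.morphologyEx(m,cv2.MORPH_CLOSE,np.ones((15,15)))
        cs,_=cv2.findContours(m,cv2.RETR_EXTERNAL,cv2.CHAIN_APPROX_NONE)
        for k in sorted(cs,key=cv2.contourArea)[-2:]:
            if len(k)>5:
                (ea,eb),ax,_=cv2.fitEllipse(cv2.convexHull(k))
                print(c,nm,c0[0]-.07+eb/4000,c0[1]-.07+ea/4000,'ax/2',np.array(ax)/8000)
        cv2.imwrite(f'pics/{c}_{nm}2.png',im[::-1,::-1,::-1])
a=[cv2.imread(f'pics/{c}_{n}2.png')[:, :] for c in ['scene','top'] for n in ['dial','key']]
a=[cv2.resize(np.clip(x.astype(int)*2,0,255).astype('u1'),(390,290)) if 0 else cv2.resize(np.clip(x.astype(int)*2,0,255).astype('u1'),(295,295)) for x in a]
cv2.imwrite('pics/rect.png',np.vstack([np.hstack(a[:2]),np.hstack(a[2:])]))
E
```

```text
scene dial 0.5623974227905274 -0.0084697494506836 ax/2 [0.0422 0.0459]
scene key 0.6151414031982423 0.17108779907226562 ax/2 [0.0125 0.0194]
scene key 0.5693099594116211 0.10771606063842773 ax/2 [0.0213 0.0254]
top dial 0.5547210922241211 -0.0028619689941406373 ax/2 [0.0422 0.0427]
top key 0.5610801315307617 0.1138037109375 ax/2 [0.0209 0.0217]
```

View pics/rect.png

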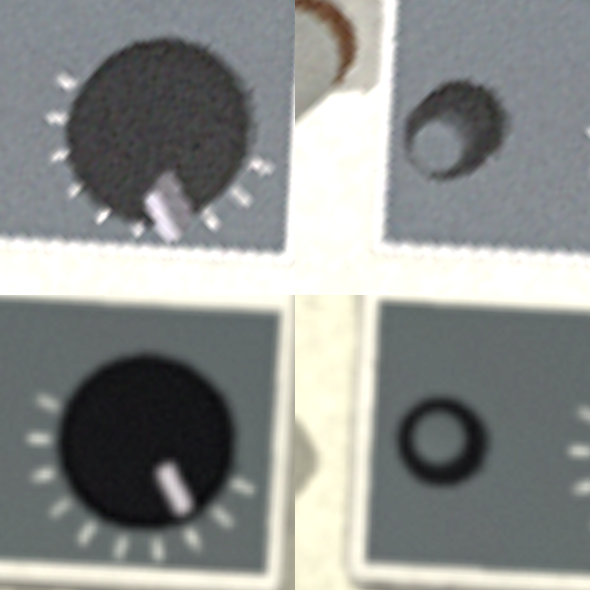

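Emit:
send_rows --deltas '[{"dx": -20, "dy": -28}, {"dx": -20, "dy": -28}, {"dx": -20, "dy": -28}, {"dx": -20, "dy": -28}, {"dx": -20, "dy": -28}, {"dx": -20, "dy": -28}, {"dx": -20, "dy": -28}, {"dx": -20, "dy": -28}]' --claw 0 --squeeze 30

```text
validation failed for argument at $.de...
```

Emit:
send_rows --deltas '[{"dx": -20, "dy": -28}, {"dx": -20, "dy": -28}, {"dx": -20, "dy": -28}, {"dx": -20, "dy": -28}, {"dx": -20, "dy": -28}, {"dx": -20, "dy": -28}, {"dx": -20, "dy": -28}, {}]'

```text
validation failed for argument at $.de...
```

Emit:
send_rows --deltas '[{"spin": -7}, {"spin": -7}, {"spin": -7}, {"spin": -7}, {"spin": -7}, {"spin": -7}, {"spin": -7}, {"spin": -7}]'

```text
validation failed for argument at $.de...
```

Emit:
send_rows --deltas '[{"spin": -7}, {"spin": -7}, {"spin": -7}, {"spin": -7}, {"spin": -7}, {}, {}, {}]'

```text
validation failed for argument at $.de...
```

```bash
python3 - <<'E'
from m import *
st=sensors.observe(); M=rot(st['orientation']); print(st['clock'],st['position'],st['joint_pos'],st['grip_width'],st['ft_force']); print(M)
s=viewer.snapshot('wrist'); save(s,'wrist1.png'); print(s['eye'],rot(s['orientation']))
for t,z in [('dial_axis',.086),('dial_lug',.103),('start_key_top',.0912)]:
    for m in viewer.mark_of(t,'wrist')[:2]: print(t,m['p'],m['position'],atz(s,m['position'],z))
E
```

```text
1.3 [ 0.2544 -0.5434  0.2307] [-1.1897  0.0911  1.2307  0.      1.8198 -0.0567] 1.0029345695125864 [ 0.3663 -0.0442  0.763 ]
[[ 0.424  -0.9057  0.    ]
 [-0.9057 -0.424  -0.    ]
 [ 0.     -0.     -1.    ]]
[ 0.3314 -0.5077  0.3834] [[ 0.4242  0.8615  0.2792]
 [-0.9056  0.4034  0.131 ]
 [ 0.0002 -0.3084  0.9512]]
```

View pics/wrist1.png

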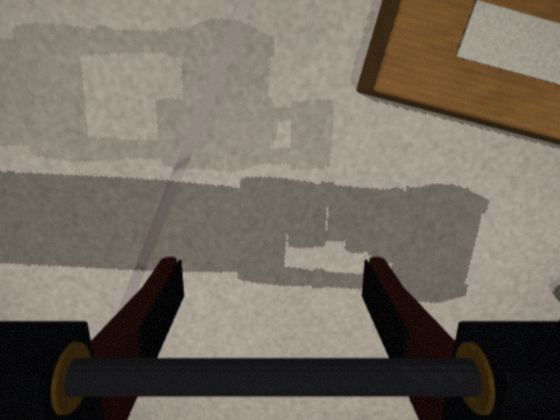

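The arm hasn't moved: the calls were rejected, and the wrist view shows bare bench and the open fingers. Rows probably need all four keys.

Emit:
send_rows --deltas '[{"dx": -20, "dy": -28, "dz": 0, "spin": 0}, {"dx": -20, "dy": -28, "dz": 0, "spin": 0}, {"dx": -20, "dy": -28, "dz": 0, "spin": 0}, {"dx": -20, "dy": -28, "dz": 0, "spin": 0}, {"dx": -20, "dy": -28, "dz": 0, "spin": 0}, {"dx": -20, "dy": -28, "dz": 0, "spin": 0}, {"dx": -20, "dy": -28, "dz": 0, "spin": 0}, {"dx": -20, "dy": -28, "dz": 0, "spin": 0}]' --claw 0 --squeeze 30

```text
clock: 2.17
position: [0.3899, -0.302, 0.2308]
orientation: [2.651, -1.686, 0.001]
ft_force: [-0.5, -0.1, -0.3]
grip_width: 0.43
```

Emit:
send_rows --deltas '[{"dx": -20, "dy": -28, "dz": 0, "spin": 0}, {"dx": -20, "dy": -28, "dz": 0, "spin": 0}, {"dx": -20, "dy": -28, "dz": 0, "spin": 0}, {"dx": -20, "dy": -28, "dz": 0, "spin": 0}, {"dx": -20, "dy": -28, "dz": 0, "spin": 0}, {"dx": -20, "dy": -28, "dz": 0, "spin": 0}, {"dx": -20, "dy": -28, "dz": 0, "spin": 0}, {"dx": 0, "dy": 0, "dz": 0, "spin": -6}]'

```text
clock: 2.83
position: [0.5094, -0.0888, 0.2303]
orientation: [-2.736, 1.539, 0.001]
ft_force: [-0.0, -0.8, -0.3]
grip_width: 0.005
```

Emit:
send_rows --deltas '[{"dx": 0, "dy": 0, "dz": 0, "spin": -7}, {"dx": 0, "dy": 0, "dz": 0, "spin": -7}, {"dx": 0, "dy": 0, "dz": 0, "spin": -7}, {"dx": 0, "dy": 0, "dz": 0, "spin": -7}, {"dx": 0, "dy": 0, "dz": 0, "spin": -7}, {"dx": 0, "dy": 0, "dz": 0, "spin": -7}, {"dx": 0, "dy": 0, "dz": 0, "spin": -7}, {"dx": 0, "dy": 0, "dz": 0, "spin": -7}]'

```text
clock: 3.5
position: [0.5076, -0.0936, 0.2307]
orientation: [-3.141, 0.07, -0.0]
ft_force: [-0.2, 0.0, -1.5]
grip_width: 0.001
```

Emit:
send_rows --deltas '[{"dx": 0, "dy": 0, "dz": 0, "spin": -7}, {"dx": 0, "dy": 0, "dz": 0, "spin": -7}, {"dx": 0, "dy": 0, "dz": 0, "spin": -7}, {"dx": 0, "dy": 0, "dz": 0, "spin": -7}, {"dx": 0, "dy": 0, "dz": 0, "spin": -2}, {"dx": 0, "dy": 0, "dz": 0, "spin": 0}, {"dx": 0, "dy": 0, "dz": 0, "spin": 0}, {"dx": 0, "dy": 0, "dz": 0, "spin": 0}]'

```text
clock: 4.17
position: [0.5076, -0.0937, 0.2307]
orientation: [3.055, 0.733, 0.0]
ft_force: [-0.1, -0.3, -0.1]
grip_width: 0.009
```

```bash
python3 - <<'E'
from m import *
st=sensors.observe(); M=rot(st['orientation']); print(st['clock'],st['position'],st['joint_pos'],st['grip_width'],st['ft_force']); print(M)
s=viewer.snapshot('wrist'); save(s,'wrist2.png'); print(s['eye'],rot(s['orientation']))
for t,z in [('dial_axis',.086),('dial_lug',.103),('start_key_top',.0912)]:
    for m in viewer.mark_of(t,'wrist')[:2]: print(t,m['p'],m['position'],atz(s,m['position'],z))
P=cloud(s)
near=np.hypot(P[...,0]-.555,P[...,1]+.003)<.048
lug=near&(P[...,2]>.097)&(P[...,2]<.112); print(lug.sum(),P[lug].mean(0))
im,X,Y=circ(s['frame'],s,.086,(.555,-.003)); cv2.imwrite('pics/wr.png',im[::-1,::-1,::-1])
E
```

```text
4.1667 [ 0.5076 -0.0937  0.2307] [-0.2484 -0.1346  1.4531 -0.      1.823  -0.7197] 0.008924904462105684 [-0.1015 -0.3273 -0.1303]
[[ 0.891   0.454   0.0001]
 [ 0.454  -0.891  -0.    ]
 [ 0.0001  0.0001 -1.    ]]
[ 0.4691 -0.0183  0.3835] [[ 0.8909 -0.4327 -0.1383]
 [ 0.4542  0.8476  0.2743]
 [-0.0015 -0.3072  0.9516]]
dial_axis 0.67 [377.9, 129.9] [ 0.5547 -0.0042  0.086 ]
dial_lug 0.61 [343.8, 135.7] [ 0.5294 -0.0202  0.103 ]
346 [ 0.5305 -0.0176  0.1012]
```

View pics/wrist2.png

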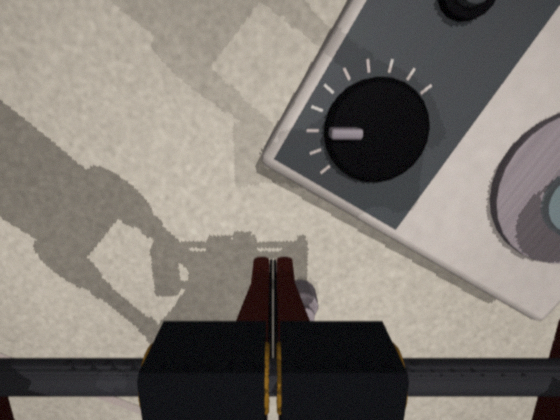

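The wrist view confirms the lug pointing at stroke 2 (313,130), with the dial centre at (378,130) and the closed fingers at (272,260). Next I move behind the lug and lower the fingertip.

Emit:
send_rows --deltas '[{"dx": 18, "dy": -11, "dz": 0, "spin": 0}, {"dx": 18, "dy": -11, "dz": 0, "spin": 0}, {"dx": 17, "dy": -10, "dz": 0, "spin": 0}, {"dx": 0, "dy": 0, "dz": 25, "spin": 0}, {"dx": 0, "dy": 0, "dz": 25, "spin": 0}, {"dx": 0, "dy": 0, "dz": 25, "spin": 0}, {"dx": 0, "dy": 0, "dz": 20, "spin": 0}, {"dx": 0, "dy": 0, "dz": 0, "spin": 0}]'

```text
clock: 5.03
position: [0.5379, -0.0406, 0.1303]
orientation: [-3.051, -0.735, 0.012]
ft_force: [-0.1, 0.2, -0.3]
grip_width: 0.004
```

Emit:
send_rows --deltas '[{"dx": 0, "dy": 0, "dz": 10, "spin": 0}, {"dx": 0, "dy": 0, "dz": 10, "spin": 0}, {"dx": 0, "dy": 0, "dz": 8, "spin": 0}, {"dx": 0, "dy": 0, "dz": 6, "spin": 0}, {"dx": 0, "dy": 0, "dz": 0, "spin": 0}, {"dx": 0, "dy": 0, "dz": 0, "spin": 0}, {"dx": 0, "dy": 0, "dz": 0, "spin": 0}, {"dx": 0, "dy": 0, "dz": 0, "spin": 0}]'

```text
clock: 5.7
position: [0.5406, -0.0411, 0.1025]
orientation: [3.054, 0.735, 0.002]
ft_force: [0.3, 0.6, 0.0]
grip_width: 0.008
```

```bash
python3 - <<'E'
from m import *
s=viewer.snapshot('wrist'); save(s,'wrist3.png')
s=viewer.snapshot('top'); cv2.imwrite('pics/top3.png',cv2.resize(s['frame'][180:330,170:400,::-1],None,fx=3,fy=3))
E
```

```text
(no output)
```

View pics/wrist3.png

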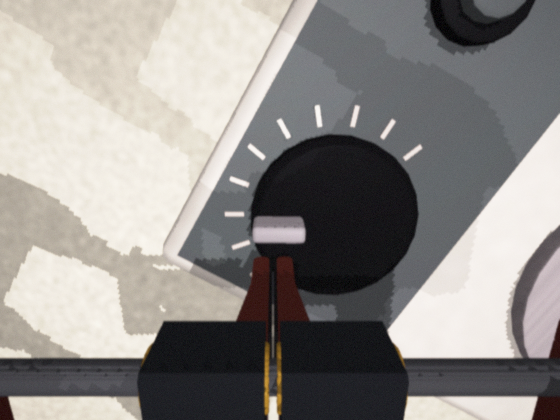

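The wrist view shows the fingertips (272,258) just behind the lug (253–305,230) and at the right radius. Next is the approach, then an arc about the dial axis.

Emit:
send_rows --deltas '[{"dx": 0, "dy": -3, "dz": 0, "spin": 0}, {"dx": 0, "dy": -3, "dz": 0, "spin": 0}, {"dx": 0, "dy": -3, "dz": 0, "spin": 0}, {"dx": 0, "dy": -3, "dz": 0, "spin": 0}, {"dx": -0.8, "dy": -1.86, "dz": 0, "spin": 3.5}, {"dx": -0.8, "dy": -1.86, "dz": 0, "spin": 3.5}, {"dx": 0, "dy": 0, "dz": 0, "spin": 0}, {"dx": 0, "dy": 0, "dz": 0, "spin": 0}]'

```text
clock: 6.47
position: [0.5316, -0.0273, 0.1017]
orientation: [-3.093, -0.551, -0.0]
ft_force: [0.9, 0.5, 0.2]
grip_width: 0.007
```

```bash
cat > ang.py <<'E'
from m import *
import sys
A=np.array([.5552,-.0042])
st=sensors.observe(); M=rot(st['orientation']); f=np.array(st['ft_force']); print(st['clock'],st['position'],'F tool',M.T@f, 'xang',np.degrees(np.arctan2(M[1,0],M[0,0])))
for c in ['wrist','top']:
    s=viewer.snapshot(c); save(s,f'{c}_{sys.argv[1]}.png')
    P=cloud(s); near=np.hypot(P[...,0]-A[0],P[...,1]-A[1])<.043
    rgb=s['frame'].astype(int); bright=(rgb.min(-1)>(60 if c=='top' else 80))
    l=near&(P[...,2]>.097)&(P[...,2]<.107)&bright
    if l.sum(): q=np.median(P[l],0); print(c,l.sum(),q,'r',np.hypot(*(q[:2]-A)),'ang',np.degrees(np.arctan2(q[1]-A[1],q[0]-A[0]))%360)
    for m in viewer.mark_of('dial_lug',c)[:1]:
        q=atz(s,m['position'],.103); print(' net',m['p'],q,'ang',np.degrees(np.arctan2(q[1]-A[1],q[0]-A[0]))%360)
E
python3 ang.py a
```

```text
6.4667 [ 0.5316 -0.0273  0.1017] F tool [ 1.022  -0.2039 -0.1566] xang 20.20502873505541
wrist 951 [ 0.528  -0.0072  0.1013] r 0.027344549732577102 ang 186.30452699529044
 net 0.96 [ 0.5274 -0.0097  0.103 ] ang 191.19574791337837
 net 0.36 [ 0.5242 -0.0016  0.103 ] ang 175.1462950474926
```

View pics/wrist_a.png

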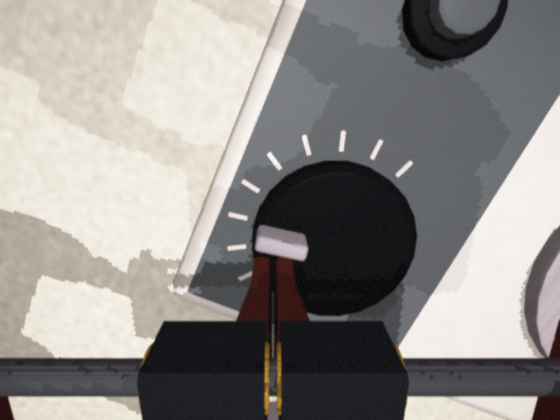

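```bash
cat > rect.py <<'E'
from m import *
import sys
A=np.array([.5552,-.0042]); s=viewer.snapshot('wrist'); o=[]
for z in (.071,.103):
    im,X,Y=circ(s['frame'],s,z,A,half=.072,ppm=4000)
    im=cv2.resize(im[::-1,::-1,::-1],(390,390)); k=390/.144
    for a in range(0,10):   # expected click dirs
        th=np.radians(250-3-20*a); d=np.array([-np.sin(th),-np.cos(th)])
        r0,r1=(.058,.066) if z<.1 else (.016,.066)
        p=lambda r:(int(195+d[0]*r*k),int(195+d[1]*r*k))
        cv2.line(im,p(r0),p(r1),(0,255,0) if a!=2 else (0,0,255),1)
    o.append(im)
cv2.imwrite('pics/'+sys.argv[1],np.hstack(o))
E
python3 rect.py r1.png
```

```text
(no output)
```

View pics/r1.png

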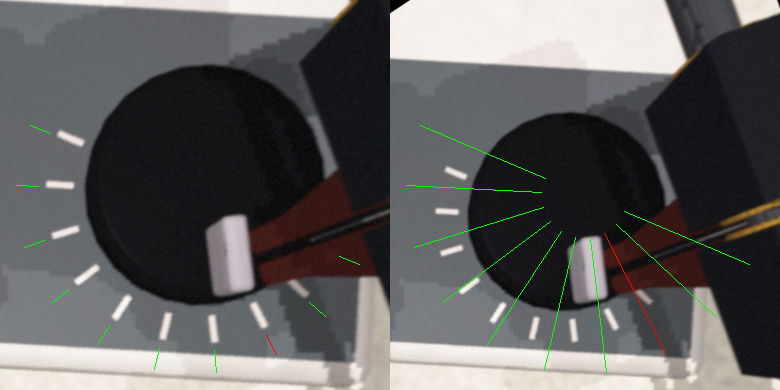

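The rectified view shows the lug now at stroke 3, so one click is done. I carry on along the arc.

Emit:
send_rows --deltas '[{"dx": -0.8, "dy": -1.86, "dz": 0, "spin": 3.5}, {"dx": -0.8, "dy": -1.86, "dz": 0, "spin": 3.5}, {"dx": -0.8, "dy": -1.86, "dz": 0, "spin": 3.5}, {"dx": -0.8, "dy": -1.86, "dz": 0, "spin": 3.5}, {"dx": -0.8, "dy": -1.86, "dz": 0, "spin": 3.5}, {"dx": -0.8, "dy": -1.86, "dz": 0, "spin": 3.5}, {"dx": -0.8, "dy": -1.86, "dz": 0, "spin": 3.5}, {"dx": 0, "dy": 0, "dz": 0, "spin": 0}]'

```text
clock: 7.38
position: [0.524, -0.0157, 0.1016]
orientation: [-3.139, 0.123, 0.0]
ft_force: [0.2, 0.5, -0.8]
grip_width: 0.006
```

```bash
python3 ang.py b; python3 rect.py r2.png
```

```text
7.3833 [ 0.524  -0.0157  0.1016] F tool [ 0.17   -0.5453  0.7767] xang -4.505757407758669
wrist 963 [0.5292 0.0025 0.1014] r 0.02681221032261676 ang 165.50250749642035
 net 0.71 [0.5271 0.0014 0.103 ] ang 168.78735467908635
```

View pics/r2.png

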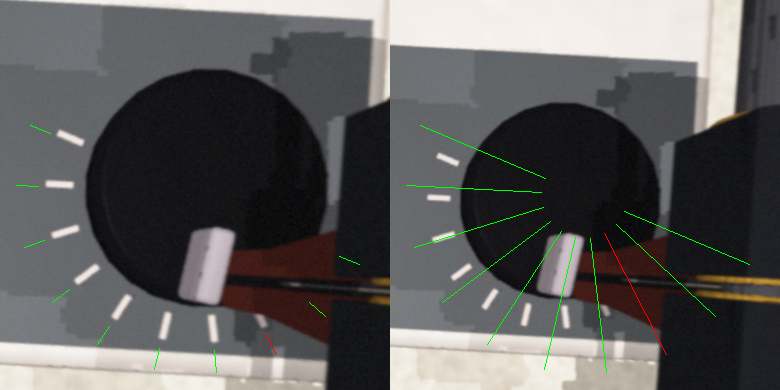

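Two clicks so far, with the lug at stroke 4. I keep going.

Emit:
send_rows --deltas '[{"dx": -0.8, "dy": -1.86, "dz": 0, "spin": 3.5}, {"dx": -0.8, "dy": -1.86, "dz": 0, "spin": 3.5}, {"dx": -0.8, "dy": -1.86, "dz": 0, "spin": 3.5}, {"dx": -0.8, "dy": -1.86, "dz": 0, "spin": 3.5}, {"dx": -0.8, "dy": -1.86, "dz": 0, "spin": 3.5}, {"dx": -0.8, "dy": -1.86, "dz": 0, "spin": 3.5}, {"dx": 0, "dy": 0, "dz": 0, "spin": 0}, {"dx": 0, "dy": 0, "dz": 0, "spin": 0}]'

```text
clock: 8.3
position: [0.522, -0.004, 0.1016]
orientation: [-3.066, 0.687, 0.0]
ft_force: [-0.0, 0.4, 0.4]
grip_width: 0.007
```

```bash
python3 ang.py c; python3 rect.py r3.png
```

```text
8.3 [ 0.522  -0.004   0.1016] F tool [-0.2125 -0.3761 -0.4338] xang -25.269706471395487
wrist 960 [0.5335 0.0112 0.1013] r 0.026599360724704053 ang 144.72024580571642
 net 0.71 [0.5319 0.011  0.103 ] ang 146.7550297486274
```

View pics/r3.png

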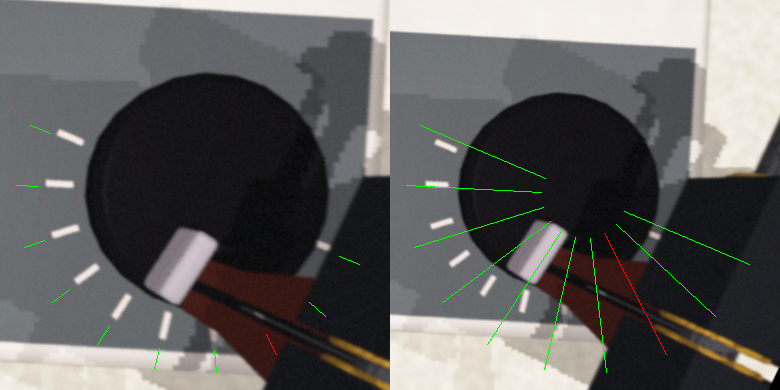

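Three clicks. For the last one I move in smaller steps.

Emit:
send_rows --deltas '[{"dx": -0.8, "dy": -1.86, "dz": 0, "spin": 3.5}, {"dx": -0.8, "dy": -1.86, "dz": 0, "spin": 3.5}, {"dx": -0.8, "dy": -1.86, "dz": 0, "spin": 3.5}, {"dx": -0.8, "dy": -1.86, "dz": 0, "spin": 3.5}, {"dx": 0, "dy": 0, "dz": 0, "spin": 0}, {"dx": 0, "dy": 0, "dz": 0, "spin": 0}, {"dx": 0, "dy": 0, "dz": 0, "spin": 0}, {"dx": 0, "dy": 0, "dz": 0, "spin": 0}]'

```text
clock: 9.22
position: [0.523, 0.0038, 0.1016]
orientation: [2.958, -1.058, -0.0]
ft_force: [-0.9, -1.6, 0.3]
grip_width: 0.003
```

```bash
python3 ang.py d; python3 rect.py r4.png
```

```text
9.2167 [0.523  0.0038 0.1016] F tool [ 0.2744  1.7888 -0.2652] xang -39.34989217378655
wrist 959 [0.536  0.0142 0.1014] r 0.0266036000224346 ang 136.2585934365482
 net 0.65 [0.5326 0.0143 0.103 ] ang 140.7820756558017
```

View pics/r4.png

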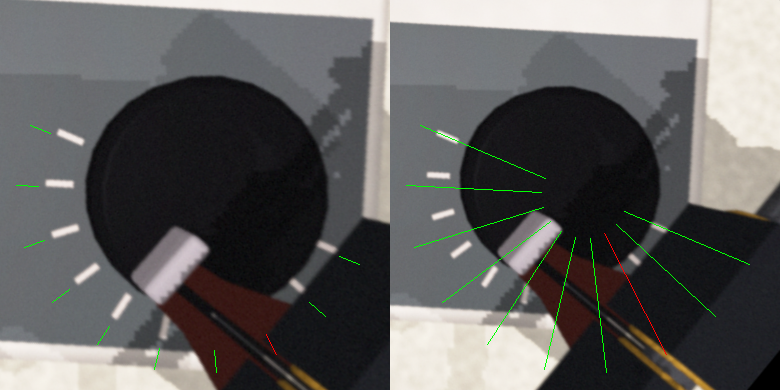

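The finger is pushing with 1.8 N and the lug is about 8.5° into the fourth click. It needs a little more.

Emit:
send_rows --deltas '[{"dx": -0.8, "dy": -1.86, "dz": 0, "spin": 3.5}, {"dx": -0.4, "dy": -0.9, "dz": 0, "spin": 1.7}, {"dx": 0, "dy": 0, "dz": 0, "spin": 0}, {"dx": 0, "dy": 0, "dz": 0, "spin": 0}, {"dx": 0, "dy": 0, "dz": 0, "spin": 0}, {"dx": 0, "dy": 0, "dz": 0, "spin": 0}, {"dx": 0, "dy": 0, "dz": 0, "spin": 0}, {"dx": 0, "dy": 0, "dz": 0, "spin": 0}]'

```text
clock: 10.13
position: [0.5239, 0.0069, 0.1016]
orientation: [-2.907, 1.192, 0.0]
ft_force: [-0.3, 0.2, -0.4]
grip_width: 0.004
```

```bash
python3 ang.py e; python3 rect.py r5.png
```

```text
10.1333 [0.5239 0.0069 0.1016] F tool [-0.3548  0.1237  0.3532] xang -44.59844165046425
wrist 961 [0.5405 0.018  0.1014] r 0.026639915604338628 ang 123.4552185788194
 net 0.69 [0.5383 0.0186 0.103 ] ang 126.57691653561817
```

View pics/r5.png

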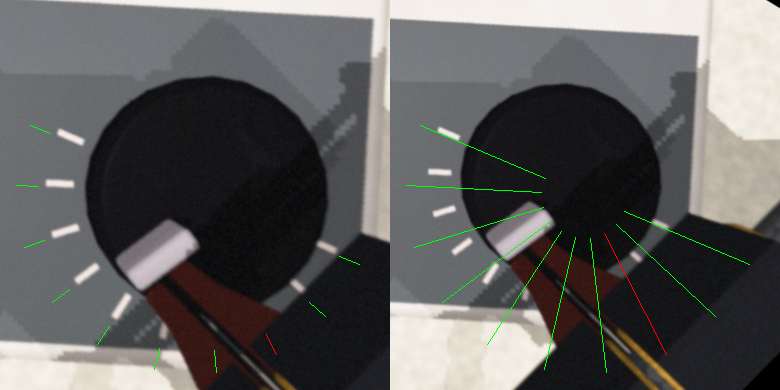

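The fourth click has snapped in and the force is back to zero. I back off and lift.

Emit:
send_rows --deltas '[{"dx": 0, "dy": 4, "dz": 0, "spin": 0}, {"dx": 0, "dy": 4, "dz": 0, "spin": 0}, {"dx": 0, "dy": 4, "dz": 0, "spin": 0}, {"dx": 0, "dy": 0, "dz": -15, "spin": 0}, {"dx": 0, "dy": 0, "dz": -20, "spin": 0}, {"dx": 0, "dy": 0, "dz": -20, "spin": 0}, {"dx": 0, "dy": 0, "dz": -15, "spin": 0}, {"dx": 0, "dy": 0, "dz": 0, "spin": 0}]'

```text
clock: 11.05
position: [0.5166, -0.002, 0.1757]
orientation: [-2.904, 1.192, -0.009]
ft_force: [0.2, -0.3, 0.5]
grip_width: 0.005
```

```bash
python3 ang.py f; python3 rect.py r6.png; python3 - <<'E'
from m import *
s=viewer.snapshot('wrist'); K=(.5616,.1136)
for m in viewer.mark_of('start_key_top','wrist')[:2]: print(m['p'],m['position'],atz(s,m['position'],.0913))
P=cloud(s); k=np.hypot(P[...,0]-K[0],P[...,1]-K[1])<.03
q=P[k&(P[...,2]>.0885)]; print('key',len(q),q.mean(0),(q.min(0)+q.max(0))/2,np.ptp(q,axis=0))
E
```

```text
11.05 [ 0.5166 -0.002   0.1757] F tool [ 0.3551  0.0217 -0.4651] xang -44.63261851145754
wrist 474 [0.5402 0.0178 0.1014] r 0.02658136708274124 ang 124.2851598902904
 net 0.98 [0.5376 0.0179 0.103 ] ang 128.54485226302788
0.71 [190.6, 40.1] [0.5616 0.1123 0.0913]
0.29 [276.4, 187.5] [0.536  0.0161 0.0913]
key 1425 [0.5633 0.1123 0.0896] [0.5633 0.1121 0.0903] [0.0245 0.0243 0.0035]
```

View pics/wrist_f.png

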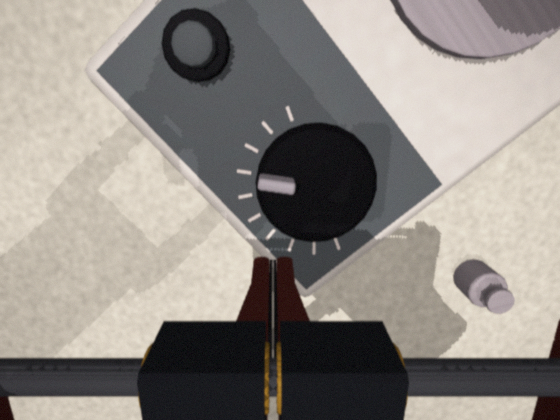

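View pics/r6.png

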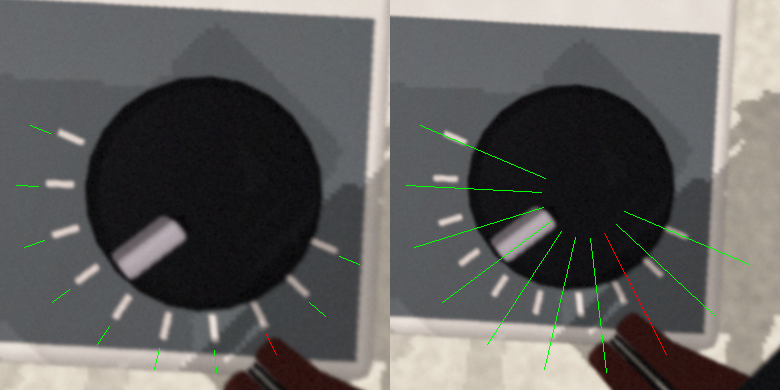

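All ten strokes are visible and the lug is at stroke 6, four on from stroke 2. Before pressing, I check the housing height around the key.

```bash
python3 - <<'E'
from m import *
for c in ['wrist','top','scene']:
    s=viewer.snapshot(c); P=cloud(s); d=np.hypot(P[...,0]-.5625,P[...,1]-.1127)
    for a,b in [(0,.005),(.005,.010),(.010,.012),(.014,.016),(.016,.018),(.018,.02),(.024,.03)]:
        q=P[(d>=a)&(d<b)][:,2]; q=q[~np.isnan(q)]; print(c,a,b,len(q),np.percentile(q,[10,50,90]) if len(q) else '')
st=sensors.observe(); M=rot(st['orientation']); print(1e3*(M.T@(np.array([.5625,.1127,.125])-st['position'])))
E
```

```text
wrist 0 0.005 262 [0.0887 0.0897 0.0906]
wrist 0.005 0.01 762 [0.0888 0.0896 0.0906]
wrist 0.01 0.012 437 [0.0882 0.0893 0.0902]
wrist 0.014 0.016 552 [0.0797 0.0807 0.0816]
wrist 0.016 0.018 663 [0.0797 0.0806 0.0815]
wrist 0.018 0.02 687 [0.0795 0.0805 0.0814]
wrist 0.024 0.03 2432 [0.0683 0.0692 0.0701]
top 0 0.005 17 [0.0875 0.0908 0.0924]
top 0.005 0.01 55 [0.088  0.0907 0.0934]
top 0.01 0.012 29 [0.082  0.0898 0.092 ]
top 0.014 0.016 41 [0.0788 0.0814 0.0847]
top 0.016 0.018 47 [0.079  0.0814 0.0836]
top 0.018 0.02 52 [0.0713 0.0815 0.0843]
top 0.024 0.03 215 [0.0676 0.0701 0.0727]
scene 0 0.005 12 [0.0903 0.0912 0.0925]
scene 0.005 0.01 37 [0.0883 0.0912 0.0925]
scene 0.01 0.012 30 [0.0821 0.089  0.0913]
scene 0.014 0.016 27 [0.08   0.082  0.0841]
scene 0.016 0.018 18 [0.0791 0.0815 0.0834]
scene 0.018 0.02 64 [0.0697 0.0799 0.0839]
scene 0.024 0.03 118 [0.0684 0.0709 0.0725]
[ -46.5667 -114.6323   45.8947]
```

Emit:
send_rows --deltas '[{"dx": -9.3, "dy": -22.9, "dz": 0, "spin": 0}, {"dx": -9.3, "dy": -22.9, "dz": 0, "spin": 0}, {"dx": -9.3, "dy": -22.9, "dz": 0, "spin": 0}, {"dx": -9.3, "dy": -22.9, "dz": 0, "spin": 0}, {"dx": -9.3, "dy": -22.9, "dz": 0, "spin": 0}, {"dx": 0, "dy": 0, "dz": 23, "spin": 0}, {"dx": 0, "dy": 0, "dz": 23, "spin": 0}, {"dx": 0, "dy": 0, "dz": 0, "spin": 0}]'

```text
clock: 12.22
position: [0.5605, 0.1128, 0.12]
orientation: [2.903, -1.189, -0.012]
ft_force: [-0.6, -0.3, -1.4]
grip_width: 0.008
```

Emit:
send_rows --deltas '[{"dx": 0, "dy": 0, "dz": 8, "spin": 0}, {"dx": 0, "dy": 0, "dz": 8, "spin": 0}, {"dx": 0, "dy": 0, "dz": 5, "spin": 0}, {"dx": 0, "dy": 0, "dz": 2, "spin": 0}, {"dx": 0, "dy": 0, "dz": 0, "spin": 0}, {"dx": 0, "dy": 0, "dz": 0, "spin": 0}, {"dx": 0, "dy": 0, "dz": 0, "spin": 0}, {"dx": 0, "dy": 0, "dz": 0, "spin": 0}]'

```text
clock: 12.88
position: [0.563, 0.1125, 0.1033]
orientation: [-2.906, 1.192, -0.001]
ft_force: [0.7, 1.1, 0.3]
grip_width: 0.003
```

```bash
python3 - <<'E'
from m import *
st=sensors.observe(); print(st['position'],st['ft_force'],st['joint_pos'])
s=viewer.snapshot('wrist'); save(s,'wristk.png')
E
```

```text
[0.563  0.1125 0.1033] [0.7321 1.0637 0.3159] [ 0.138   0.0332  1.5162 -0.      1.5911  0.9168]
```

View pics/wristk.png

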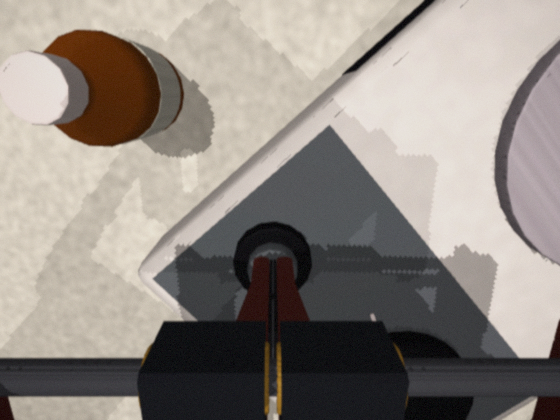

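The fingertip (272,258) is over the key cap (273,262), and the bottle is well clear. Now I press slowly.

Emit:
send_rows --deltas '[{"dx": 0, "dy": 0, "dz": 2, "spin": 0}, {"dx": 0, "dy": 0, "dz": 2, "spin": 0}, {"dx": 0, "dy": 0, "dz": 2, "spin": 0}, {"dx": 0, "dy": 0, "dz": 1, "spin": 0}, {"dx": 0, "dy": 0, "dz": 1, "spin": 0}, {"dx": 0, "dy": 0, "dz": 0, "spin": 0}, {"dx": 0, "dy": 0, "dz": 0, "spin": 0}, {"dx": 0, "dy": 0, "dz": 0, "spin": 0}]'

```text
clock: 13.6
position: [0.563, 0.1126, 0.095]
orientation: [-2.906, 1.192, -0.001]
ft_force: [0.1, -0.3, 3.3]
grip_width: 0.007
```

Emit:
send_rows --deltas '[{"dx": 0, "dy": 0, "dz": 0.5, "spin": 0}, {"dx": 0, "dy": 0, "dz": 0.5, "spin": 0}, {"dx": 0, "dy": 0, "dz": 0.3, "spin": 0}, {"dx": 0, "dy": 0, "dz": 0, "spin": 0}, {"dx": 0, "dy": 0, "dz": 0, "spin": 0}, {"dx": 0, "dy": 0, "dz": 0, "spin": 0}, {"dx": 0, "dy": 0, "dz": 0, "spin": 0}, {"dx": 0, "dy": 0, "dz": 0, "spin": 0}]'

```text
clock: 14.27
position: [0.563, 0.1126, 0.0943]
orientation: [-2.906, 1.192, -0.001]
ft_force: [-0.6, -0.6, 6.3]
grip_width: 0.006
```

At 6.3 N, above the 4 N spring force, and with the motion stalling, the key is on its stop. I retract straight up.

Emit:
send_rows --deltas '[{"dx": 0, "dy": 0, "dz": -3, "spin": 0}, {"dx": 0, "dy": 0, "dz": -5, "spin": 0}, {"dx": 0, "dy": 0, "dz": -10, "spin": 0}, {"dx": 0, "dy": 0, "dz": -20, "spin": 0}, {"dx": 0, "dy": 0, "dz": -25, "spin": 0}, {"dx": 0, "dy": 0, "dz": -25, "spin": 0}, {"dx": 0, "dy": 0, "dz": -25, "spin": 0}, {"dx": 0, "dy": 0, "dz": 0, "spin": 0}]'

```text
clock: 14.93
position: [0.5642, 0.1128, 0.2128]
orientation: [-2.903, 1.191, -0.011]
ft_force: [-0.4, 0.5, 1.0]
grip_width: 0.006
```

Emit:
send_rows --deltas '[{"dx": 0, "dy": 25, "dz": 0, "spin": 0}, {"dx": 0, "dy": 25, "dz": 0, "spin": 0}, {"dx": 0, "dy": 25, "dz": 0, "spin": 0}, {"dx": 0, "dy": 25, "dz": 0, "spin": 0}, {"dx": 0, "dy": 25, "dz": 0, "spin": 0}, {"dx": 0, "dy": 0, "dz": 0, "spin": 0}, {"dx": 0, "dy": 0, "dz": 0, "spin": 0}, {"dx": 0, "dy": 0, "dz": 0, "spin": 0}]'

```text
clock: 15.6
position: [0.4751, 0.0239, 0.2059]
orientation: [-2.906, 1.193, 0.001]
ft_force: [0.2, 0.2, 0.6]
grip_width: 0.004
```

```bash
python3 ang.py z; python3 rect.py r7.png; python3 - <<'E'
from m import *
for c in ['wrist','scene']:
    s=viewer.snapshot(c); P=cloud(s); d=np.hypot(P[...,0]-.5625,P[...,1]-.1127); print(c,'key z',np.nanmedian(P[d<.009][:,2])); save(s,c+'_end.png')
for c in ['scene','top']:
    viewer.snapshot(c)
    for t in ['bottle','weight','beaker']: print(c,t,[(round(m['p'],2),np.round(m['position'],1)) for m in viewer.mark_of(t,c)[:1]])
E
```

```text
15.6 [0.4751 0.0239 0.2059] F tool [-0.0432 -0.2797 -0.5766] xang -44.629033380329055
wrist 391 [0.5396 0.018  0.1014] r 0.027121367012611506 ang 125.13399350960518
 net 0.78 [0.537  0.0188 0.103 ] ang 128.25585094579975
wrist key z 0.08958449409573532
scene key z 0.09126060597155883
scene bottle [(0.72, array([312.1, 174.9]))]
scene weight [(0.7, array([184.3, 296.8]))]
scene beaker [(0.81, array([308.5, 247.9]))]
top bottle [(0.77, array([185.4, 255. ]))]
top weight [(0.58, array([375.4, 232. ]))]
top beaker [(0.91, array([276.5, 164.3]))]
```

View pics/r7.png

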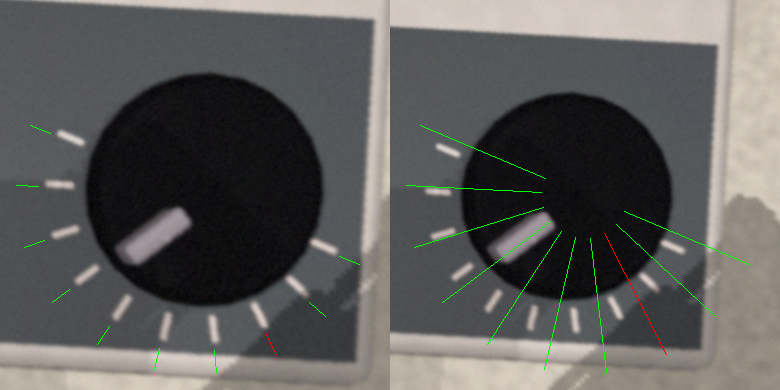

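View pics/scene_end.png

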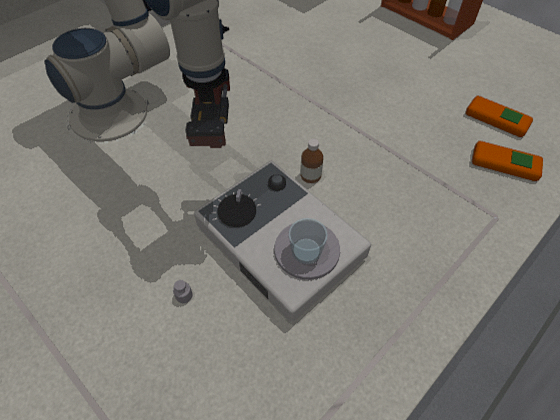

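The lug is at stroke 6, the key is back up, the loose objects look unmoved (bottle 312,162; weight 182,292; beaker 307,243), and the arm is clear. I hand the job in.

```bash
python3 -c "
from bench import workorder; print(workorder.close_job())"
```

```text
the job is handed in; nothing more can be done
None
```

I turned the dial four clicks clockwise, from position 2 to position 6, then pressed the start key fully down and let it spring back. The job is handed in; it gave no verdict.

- **Dial:** The last wrist pictures show the lug at the seventh stroke (position 6). I measured about 82° of turn against the nominal 80°; the extra is probably the small error in my estimate of the dial axis.
- **Start key:** The force reached 6.3 N with the motion stalling, against 4 N of spring, so the key was on its stop. Afterwards its top was back at about 90–91 mm, the same as before.
- **Forces:** The highest force I read was the 6.3 N on the key. I read about 1.8 N on the lug just before the last snap, but forces were only read at the end of each move.
- **Beaker, bottle and weight:** They look unmoved. The networks' marks for them shifted by 2–6 pixels, which is within their scatter and not visible in the picture.
- **Disagreements and rejected calls:**
  - The scene and overhead cameras differed by about 5 mm on the dial axis. I used the overhead and wrist values.
  - The first four move calls were rejected for incomplete rows, and nothing moved.

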